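Close up the pantry cupboard

TASK

The baking dish is sticking out of the little glass-fronted cupboard on the pantry counter: push it back in until it is wholly inside, stopping short of the jug that stands behind it. Then push the glass door gently shut until it clicks home on its catch. Do not slam the door or use it to shove the dish in, and leave the jug, the cups and the jar standing where they are.

Things in the scene. Friction and masses are not known exactly. Their poses are not given: they have to be found in the camera images.
- cupboard: Cherry-wood counter cupboard, fixed: 300 mm deep (x), 340 wide (y), 330 high; a cornice above height 310 overhangs the front by 12. Origin: middle of the underside. x points from the open front to the back, y to the left seen when facing the back from the front, z up. Inside, a shelf at height 190 to 202 fills the space from x = 12 mm to the back.
- cupboard_opening (a point): Middle of the front edge of the cupboard's inner floor, 45 mm above the counter, at the cupboard's x = -150 mm; axes as the cupboard's. The opening is 304 mm wide (152 either side of this point) and reaches up to 292 mm above the counter. The floor is flat without a sill and 292 mm deep.
- door: Glass door in a 50 mm wood frame, 332 mm wide, 20 thick, 52 to 292 mm above the counter. Origin: on its outer face, middle of the free-edge wooden stile, 307 mm from the hinge, 221 mm up: a good place to push. Its axes turn with it: x into the outer face, y from hinge to free edge, z up. A brass knob, 30 mm across and 28 proud, sits on the stile 80 mm below the origin.
- catch (a point): Sprung roller of the door catch, under the top, 16 mm inside the front, 277 mm up. The door hinges freely at the cupboard's x = -150, y = -166 mm, stays where left, starts 1.05 to 1.3 rad open. A brass strike stands 27 mm out of its inner face, at the top free corner. At 0.05 to 0.02 rad from shut the catch resists (6 N at the free edge), then draws it shut; short of that it is ajar.
- dish: Grey-green stoneware baking dish, rectangular, 190 mm long (x), 125 wide (y), 55 high, 0.6 to 1.0 kg, on the cupboard's floor, lengthwise front to back, a little askew. Origin: middle of its underside. Its flat front end (-x) sticks out of the cupboard by 55 to 80 mm. A rim (height 43 to 55 mm) stands out 4 mm from the walls. Just inside the front, it still clears the jug by about 25 mm.
- dish_front (a point): Middle of the outer front edge of the dish's rim (its -x end), 49 mm above its underside; axes as the dish's.
- jug: Cream milk jug, 64 mm across without its side handle (which reaches 54 mm from the middle) and 100 mm high, standing on the cupboard's floor behind the dish, near the back. Origin: middle of its underside.
- cup0: White cup, 72 mm across, 67 mm high, standing mouth-down on the cupboard's floor, at the hinge side of the dish. Origin: middle of its underside (the mouth).
- cup1: A second such cup, farther back.
- jar: Glass storage jar with a brass lid, 112 mm across and 169 mm high, standing on the counter in front of the cupboard, clear of the door. Origin: middle of its underside.
There are look-alikes about, which are no part of the job. There is more than one size of the dish; the job needs the middle-sized.

How it is judged:
On the way:
1. the dish is wholly inside the cupboard while the door is still open (x of dish_front in the frame of cupboard above -0.148 m and angle between the x axis of door and the x axis of cupboard, either way round above 0.3 rad), for 0.2 s.
At the end, for the whole second after the job is handed in: The door is shut and held by its catch (within 0.012 rad, 4 mm at the free edge), and the dish stands flat and at rest on the cupboard's floor with its front edge behind the front of the cupboard (angle between the x axis of door and the x axis of cupboard, either way round below 0.012 rad and x of dish_front in the frame of cupboard above -0.148 m and z of dish in the frame of cupboard below 0.05 m and angle between dish's own z axis and vertical below 0.1 rad and linear speed of dish below 0.02 m/s); the robot touches nothing.
It fails at once if the door slams: its free edge moves faster than 0.65 m/s (linear speed of door above 0.65 m/s).
It fails at once if the door is pushed against the dish with more than 3 N (contact force between door and dish above 3 N).
It fails at once if the jug behind the dish is shifted by more than 10 mm or tipped (distance of jug from where it was at the start of the episode above 0.01 m or angle between jug's own z axis and vertical above 0.3 rad).
It fails at once if a cup or the jar is shifted by more than 20 mm or tipped (distance of any of cup0, cup1, jar from where it was at the start of the episode above 0.02 m or angle between any of cup0, cup1, jar's own z axis and vertical above 0.35 rad).
It fails at once if the dish is tipped by more than 0.35 rad (angle between dish's own z axis and vertical above 0.35 rad).
It also fails if it takes over 58 s, if anything falls off the work surface, if the arm or the gripper's body presses on something with over 40 N, if the wrist force passes 120 N, or if a joint passes its speed limit or range.

ROBOT

A 6-joint arm with a two-finger parallel gripper is mounted at the origin on the work surface. World frame = base frame: x ahead of the robot, y to its left, z up, the work surface at z = 0. Lengths are in m, angles in rad, forces in N, time in s.
With the tool pointing down it reaches from about 0.275 to 0.975 m from the base axis. Payload 8.4 kg.
Tool frame: the origin (TCP) lies at the very end of the fingers, on their centre line; the grasp point (between the pads) lies arm.tcp_to_grasp behind it (arm.tcp_to_grasp is the distance from the TCP to the grasp point, in m); z points along the fingers, y is the direction in which the jaws open and shut (so a half turn about z gives the same grasp; the last joint's range is limited). The gripper opens to 92 mm and grips with 3 to 60 N. Pads are 20 mm wide; open, the fingers measure 128 mm over their backs; the gripper's body (75 mm by 189 mm) begins 69 mm behind the grasp point.
Start: joints at [-1.168, 0.353, 1.633, -0, 1.155, -0.002], TCP at [0.246, -0.574, 0.189] pointing down, gripper open.
Joint ranges: [-2.63, 2.63], [-0.92, 2.1], [0.06, 2.66], [-1.3, 4.44], [0, 2.69], [-3.02, 3.02]. Speed limits (rad/s): [2.22, 2.22, 2.79, 3.14, 3.14, 3.14].

INTERFACE

Orientations are given as a unit quaternion [w, x, y, z].
In Python, from workcell import arm, snapshot, camera_info gives the robot as it stands. The module is installed in compiled form; this text tells all that it offers.
- The arm moves only by the tool arm_command, never from a script. Its argument "targets" is one flat list of numbers, 7 for each row, row after row: the shift along the tool's x, y, z in mm, then the turn, a rotation vector about the tool's x, y, z in rad, then the gripper command: -1 is fully open, 1 is shut, values between are in proportion. A call has 1 to 8 rows; each row shifts and turns the commanded pose from where the row before left it, along the tool's axes as they then stand; what a row does not reach is not made up. A row lasts 1/8 s, in which the tool goes at most 62.5 mm and 10.7 degrees, less where a joint would pass 70% of its speed; a pose out of reach is approached as far as the arm can. A call with a gripper value outside its range is refused whole. The fingers move at their own pace and stop on an object; "newtons" is the grip in N (left out, the last holds). Time passes only in rows, so rows that do not move let the fingers close. It gives the time, the measured TCP pose, the force and the opening at its end, in the units of the state.
- arm.get_obs(): the state, without advancing time (a new reading comes with each control period).
- snapshot(name): name is "side" or "top" or "wrist"; returns the picture (420x560x3 uint8, red, green, blue); there is no depth.
- camera_info(name): a dict with "fx", "fy", "cx", "cy" (pixels), "origin" and "orientation" of the camera in the world. Camera axes: x right, y up, looking along -z (the intrinsics and any distortion apply to the point x, -y, -z); pixel columns grow to the right and rows downward; lengths in m; the calibration is good to about 2 mm. A picture is of the moment at which its call begins: read the wrist's pose just before it. camera_info takes no time and is no camera call; for the wrist camera it gives the pose at the moment of the call.
- arm.finish_job(): hands the job in, once; it reports no verdict.
The state is a dict: "t": time; "joint_pos": joint angles; "qd": joint speeds; "tau": joint torques, N m; "tcp_pos": TCP position; "ee_rot": TCP orientation; "contact_force": force on the tool from outside, world axes, zero at the start; "moment": the same for the moment, N m; "gripper_width": opening from 0.0 (shut) to 1.0 (fully open).
Only numpy, scipy, OpenCV 4.12 (cv2) and the standard library are available. Lean on these libraries where they do the work, as an engineer would, in place of code of your own. Each camera call takes 0.05 s, during which the arm holds its last target. There are 200 camera calls.

## Working session

There is one attempt and no reset: what is moved stays moved. The work goes in short steps, Python scripts to look and compute and a tool call to move; the robot and the scene stay as the last step left them, time stands still between calls to the robot, and variables do not carry over. Pictures are saved under pics/ and viewed, about 8 in all and at most 12, crops included, and the job is handed in when it is done.

Besides the shell and the picture viewer there is one more tool, called after "Emit:" as name(argument=value, ...) on one line, values as JSON. arm_command: Moves the arm, as the interface text tells. Its arguments: {"type":"object","properties":{"targets":{"type":"array","items":{"type":"number"}},"newtons":{"type":"number"}},"required":["targets"]}

```bash
mkdir -p pics; cat > h.py <<'E'
import numpy as np,cv2
from workcell import arm,snapshot,camera_info
from scipy.spatial.transform import Rotation as R
def cam(n):
    c=camera_info(n); q=c['orientation']; return c,R.from_quat([q[1],q[2],q[3],q[0]]).as_matrix(),np.array(c['origin'])
def ray(n,u,v,C=None):
    c,M,o=C or cam(n); d=M@np.array([(u-c['cx'])/c['fx'],-(v-c['cy'])/c['fy'],-1]); return o,d/np.linalg.norm(d)
def onz(n,u,v,z,C=None):
    o,d=ray(n,u,v,C); return o+d*(z-o[2])/d[2]
def proj(n,p,C=None):
    c,M,o=C or cam(n); q=M.T@(np.array(p)-o); return np.array([c['cx']+c['fx']*q[0]/-q[2],c['cy']+c['fy']*q[1]/q[2]])
def tri(a,b):
    (o1,d1),(o2,d2)=a,b
    s=np.linalg.lstsq(np.c_[d1,-d2],o2-o1,rcond=None)[0]; p,q=o1+d1*s[0],o2+d2*s[1]; return (p+q)/2,np.linalg.norm(p-q)
def save(n,f):
    im=snapshot(n); cv2.imwrite('pics/'+f+'.png',im[:,:,::-1]); return im
E
python3 - <<'E'
from h import *
for n in('side','top','wrist'):
    save(n,n+'0'); print(camera_info(n))
a=cv2.imread('pics/side0.png');b=cv2.imread('pics/top0.png')
print(arm.get_obs(),arm.tcp_to_grasp)
E
```

```text
{'fx': 498.3143606090885, 'fy': 498.3143606090885, 'cx': 277.31571629265216, 'cy': 214.1803119190543, 'origin': array([0.42606117, 0.38597025, 1.40658158]), 'orientation': array([-0.18477782, -0.02869874,  0.15078353,  0.97072028])}
{'fx': 479.50870064156004, 'fy': 479.50870064156004, 'cx': 281.3460560274331, 'cy': 208.99201996295474, 'origin': array([0.36946814, 0.02267649, 1.20185202]), 'orientation': array([-0.70190638, -0.06580524,  0.05683707,  0.70694176])}
{'fx': 357.8326529204598, 'fy': 357.8326529204598, 'cx': 276.1620296354052, 'cy': 208.4509963835376, 'origin': array([ 0.32300041, -0.5409241 ,  0.38368133]), 'orientation': array([ 0.82568202, -0.12469527,  0.08283132, -0.54391109])}
{'t': 0.15, 'joint_pos': array([-1.16840355e+00,  3.53478067e-01,  1.63396498e+00, -1.09077777e-05,
        1.15517243e+00, -2.45439055e-03]), 'qd': array([ 8.09632653e-05, -2.09975119e-03, -8.20493721e-04,  8.06976996e-04,
        1.11479216e-03,  6.57451998e-04]), 'tau': array([ 4.49913441e-04, -5.94207931e+01, -3.34468496e+01,  6.97579700e-02,
        2.04900076e-02, -7.03699925e-05]), 'tcp_pos': array([ 0.24598298, -0.5741246 ,  0.1880423 ]), 'ee_rot': array([-5.00233527e-04,  9.79581637e-01,  2.01046153e-01, -1.06476183e-04]), 'contact_force': array([ 0.44896271, -0.10243395,  0.19991788]), 'moment': array([ 0.03316142,  0.00548662, -0.000252  ]), 'gripper_width': 0.9990779396644446} 0.0187
```

View pics/side0.png

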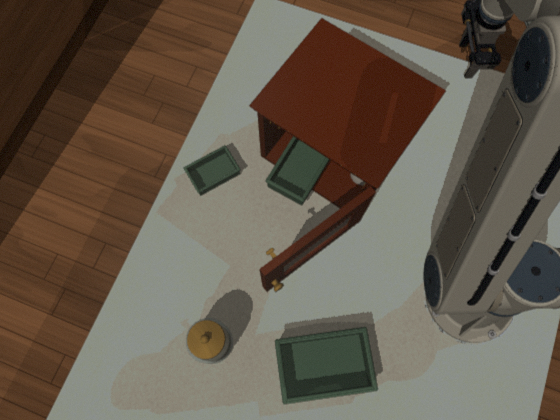

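View pics/top0.png

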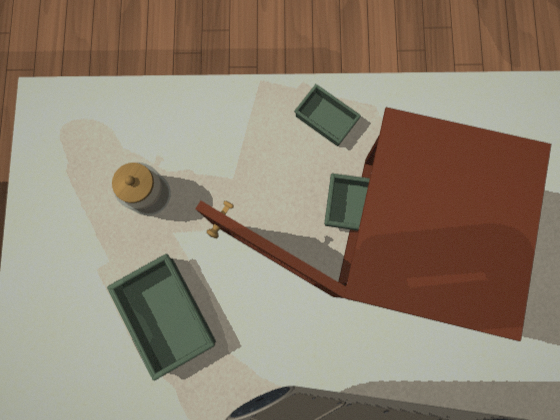

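The three dishes are: small, loose (side 213,170; top 328,115); large, loose (side 325,365; top 160,315); and the one in the cupboard (side 300,170; top 347,203). The one in the cupboard fits the description: it sticks out of the cupboard and is the middle size. The door stands open, with its free edge at about side (265,275) and top (200,207). Next I measure these.

```bash
python3 - <<'E'
from h import *
T=[(387,107),(343,295),(550,145),(522,341)];S=[(251,105),(376,187),(322,20),(444,93)]
P=[]
for t,s in zip(T,S):
    p,e=tri(ray('top',*t),ray('side',*s)); q=onz('top',*t,.33); P.append(q); print(p.round(3),round(e,4),'z.33:',q.round(3),onz('side',*s,.33).round(3))
print(np.linalg.norm(P[0]-P[1]),np.linalg.norm(P[0]-P[2]))
for n,L in (('top',[(333,174),(326,228),(369,178)]),('side',[(267,182),(304,203),(295,139),(329,158)])):
    for p in L: print(n,'dish rim z.1',onz(n,*p,.1).round(3))
for n,L in (('top',[(200,207),(345,296)]),('side',[(263,270),(266,289)])):
    for p in L: print(n,'door z.292',onz(n,*p,.292).round(3))
print('jar',tri(ray('top',132,182),ray('side',208,337)))
for n,f,x0,x1,y0,y1 in(('side','c1',230,400,100,300),('top','c2',180,400,90,310)):
    im=cv2.imread('pics/%s0.png'%n)[y0:y1,x0:x1]; im=cv2.resize(im,None,fx=600/im.shape[0],fy=600/im.shape[0],interpolation=2)
    cv2.imwrite('pics/'+f+'.png',np.clip(im*1.4,0,255).astype('uint8'));print(f,im.shape)
E
```

```text
[ 0.715 -0.168  0.334] 0.0041 z.33: [ 0.719 -0.17   0.33 ] [ 0.714 -0.169  0.33 ]
[ 0.365 -0.075  0.336] 0.0008 z.33: [ 0.366 -0.076  0.33 ] [ 0.364 -0.078  0.33 ]
[ 0.642 -0.477  0.317] 0.0038 z.33: [ 0.64  -0.471  0.33 ] [ 0.638 -0.466  0.33 ]
[ 0.279 -0.411  0.278] 0.0004 z.33: [ 0.284 -0.386  0.33 ] [ 0.286 -0.374  0.33 ]
0.36550193243241286 0.31161672927899414
top dish rim z.1 [ 0.646 -0.086  0.1  ]
top dish rim z.1 [ 0.517 -0.067  0.1  ]
top dish rim z.1 [ 0.635 -0.171  0.1  ]
side dish rim z.1 [ 0.641 -0.078  0.1  ]
side dish rim z.1 [ 0.522 -0.058  0.1  ]
side dish rim z.1 [ 0.615 -0.232  0.1  ]
side dish rim z.1 [ 0.503 -0.212  0.1  ]
top door z.292 [0.534 0.191 0.292]
top door z.292 [ 0.363 -0.084  0.292]
side door z.292 [0.538 0.191 0.292]
side door z.292 [0.515 0.229 0.292]
jar (array([0.61539129, 0.37028471, 0.15768035]), np.float64(0.0031219303336238852))
c1 (600, 510, 3)
c2 (600, 600, 3)
```

View pics/c1.png

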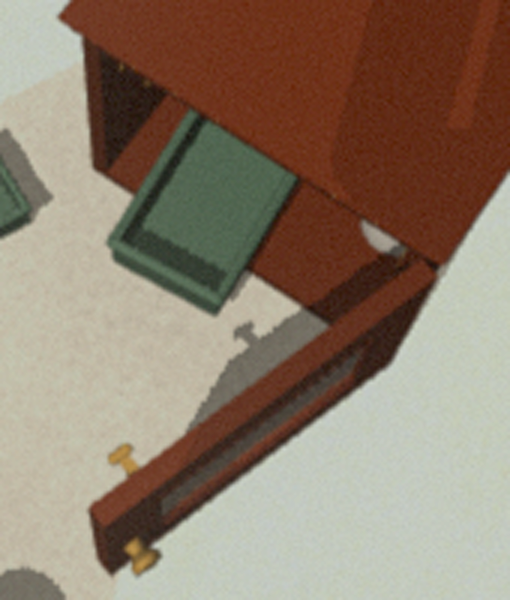

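View pics/c2.png

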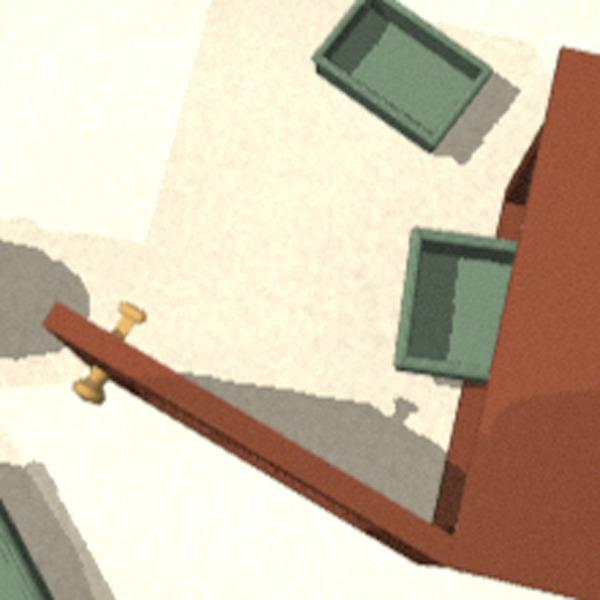

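Frame from the cornice: cupboard origin ≈ (0.500,-0.280) and inward x ≈ (-0.25,-0.97). The dish sticks out about 70 mm and is about 6° askew. The door is open about 1.25 rad. I'll go up and over the cupboard, then tilt the tool inwards.

Emit:
arm_command(targets=[0,0,-50,0,0,0,0,0,0,-50,0,0,0,0,0,0,-50,0,0,0,0,0,0,-50,0,0,0,0,0,0,-50,0,0,0,0,0,0,0,0,0,0,0])

```text
t: 0.9
tcp_pos: [0.2467, -0.5757, 0.443]
ee_rot: [0.003, 0.98, 0.201, 0.001]
contact_force: [1.2, -0.5, -0.8]
gripper_width: 0.499
```

Emit:
arm_command(targets=[36,-28,0,0,0,0,0,36,-28,0,0,0,0,0,36,-28,0,0,0,0,0,36,-28,0,0,0,0,0,36,-28,0,0,0,0,0,36,-28,0,0,0,0,0,36,-28,0,0,0,0,0,36,-28,0,0,0,0,0])

```text
t: 1.9
tcp_pos: [0.4228, -0.2535, 0.4371]
ee_rot: [-0.001, 0.98, 0.201, -0.001]
contact_force: [0.1, -0.0, -0.9]
gripper_width: 0.502
```

Emit:
arm_command(targets=[36,-28,0,0,0,0,0,36,-28,0,0,0,0,0,36,-28,0,0,0,0,0,36,-28,0,0,0,0,0,36,-28,0,0,0,0,0,36,-28,0,0,0,0,0,36,-28,0,0,0,0,0,36,-28,0,0,0,0,0])

```text
t: 2.9
tcp_pos: [0.5993, 0.0655, 0.4369]
ee_rot: [-0.0, 0.98, 0.201, -0.001]
contact_force: [0.2, 0.0, 0.9]
gripper_width: 0.499
```

Emit:
arm_command(targets=[0,0,0,0,0,-0.15,0,0,0,0,0,0,-0.15,0,0,0,0,0,0,-0.15,0,0,0,0,0,0,-0.15,0,0,0,0,0,0,-0.15,0,0,0,0,0,0,-0.16,0,0,0,0,0,0,0,0])

```text
t: 3.78
tcp_pos: [0.5987, 0.0641, 0.4371]
ee_rot: [-0.001, 0.792, 0.611, -0.001]
contact_force: [0.5, 0.9, 0.2]
gripper_width: 0.501
```

Emit:
arm_command(targets=[0,0,0,0,-0.12,0,0,0,0,0,0,-0.12,0,0,0,0,0,0,-0.12,0,0,0,0,0,0,-0.12,0,0,0,0,0,0,-0.13,0,0,0,0,0,0,0,0,0])

```text
t: 4.53
tcp_pos: [0.599, 0.0658, 0.4354]
ee_rot: [0.183, 0.754, 0.583, -0.239]
contact_force: [0.3, 0.3, 0.0]
gripper_width: 0.497
```

```bash
cat >> h.py <<'E'
O=np.array([.4995,-.2797,0]);A=np.array([[-.2535,-.967,0],[.967,-.2535,0],[0,0,1]])
def c2w(p): return O+A.T@np.array(p)
def w2c(p): return A@(np.array(p)-O)
def togo(pc):
    o=arm.get_obs(); q=o['ee_rot']; M=R.from_quat([q[1],q[2],q[3],q[0]]).as_matrix()
    print('tcp cup',(w2c(o['tcp_pos'])*1000).round(1),'F cup',(A@o['contact_force']).round(2)); print('shift tool mm',(M.T@(c2w(pc)-o['tcp_pos'])*1000).round(1))
E
python3 - <<'E'
from h import *
C=cam('wrist'); save('wrist','w1')
for p in [(-.15,0,.045),(-.15,.152,.045),(-.15,-.152,.045),(-.15,.152,.292)]: print(p,proj('wrist',c2w(p),C).round())
np.save('C1.npy',np.array([C[1],np.tile(C[2],(3,1))]))
togo((-.30,.03,.075))
for p in [(201,201),(196,208)]: print(w2c(onz('top',*p,.292)).round(3))
E
```

```text
(-0.15, 0, 0.045) [272. 117.]
(-0.15, 0.152, 0.045) [360. 117.]
(-0.15, -0.152, 0.045) [184. 116.]
(-0.15, 0.152, 0.292) [387. 238.]
tcp cup [-358.7    9.   436.8] F cup [ 0.47 -0.39 -0.96]
shift tool mm [158.8  21.4 330.4]
[-0.465 -0.074  0.292]
[-0.471 -0.089  0.292]
```

View pics/w1.png

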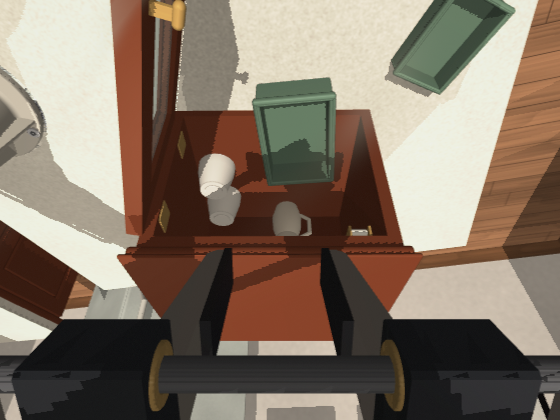

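Wrist view: dish front rim corners at about (254,98) and (336,93). Its back is at row 185. The jug is at (287,222), the cups at (215,175) and (225,205), and the way in from the front is clear.

```bash
python3 - <<'E'
from h import *
for p in [(254,98),(336,93),(268,185),(334,183)]: print((w2c(onz('wrist',*p,.1))*1000).round())
E
```

```text
[-226.  -24.  100.]
[-235.   95.  100.]
[-35.  -7. 100.]
[-41. 117. 100.]
```

Emit:
arm_command(targets=[20,2.5,41,0,0,0,0,20,2.5,41,0,0,0,0,20,2.5,41,0,0,0,0,20,2.5,41,0,0,0,0,20,2.5,41,0,0,0,0,20,2.5,41,0,0,0,0,0,0,0,0,0,0,0])

```text
t: 5.45
tcp_pos: [0.6012, 0.0175, 0.1666]
ee_rot: [0.182, 0.756, 0.582, -0.239]
contact_force: [-1.2, 0.3, 0.8]
gripper_width: 0.501
```

```bash
python3 - <<'E'
from h import *
togo((-.30,.038,.075)); togo((-.25,.038,.075))
E
```

```text
tcp cup [-313.2   23.   166.6] F cup [-0.01 -1.22  0.8 ]
shift tool mm [41.5 15.2 82.7]
tcp cup [-313.2   23.   166.6] F cup [-0.01 -1.22  0.8 ]
shift tool mm [  0.5  15.4 111.4]
```

Emit:
arm_command(targets=[14,5,27.5,0,0,0,0,14,5,27.5,0,0,0,0,13.5,5,27.5,0,0,0,0,0,0,0,0,0,0,0])

```text
t: 5.95
tcp_pos: [0.614, 0.0021, 0.0774]
ee_rot: [0.183, 0.756, 0.582, -0.238]
contact_force: [0.8, -0.4, 0.3]
gripper_width: 0.501
```

Emit:
arm_command(targets=[-8.2,0,5.7,0,0,0,0,-8.2,0,5.7,0,0,0,0,-8.2,0,5.7,0,0,0,0,-8.2,0,5.7,0,0,0,0,-8.2,0,5.7,0,0,0,0,-8.2,0,5.7,0,0,0,0,0,0,0,0,0,0,0])

```text
t: 6.82
tcp_pos: [0.5985, -0.0562, 0.077]
ee_rot: [0.183, 0.755, 0.583, -0.238]
contact_force: [-0.3, 0.3, 0.3]
gripper_width: 0.503
```

```bash
python3 - <<'E'
from h import *
togo((-.16,.038,.075)); save('wrist','w2')
E
```

```text
tcp cup [-241.3   39.1   77. ] F cup [-0.23 -0.4   0.29]
shift tool mm [-65.6  -1.   48.2]
```

View pics/w2.png

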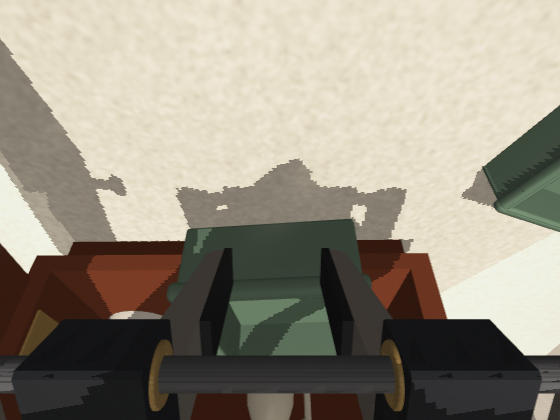

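The fingers stand in front of the dish's front wall, about centred, with no contact yet. Now I push slowly.

Emit:
arm_command(targets=[-8.2,0,5.7,0,0,0,0,-8.2,0,5.7,0,0,0,0,-8.2,0,5.7,0,0,0,0,0,0,0,0,0,0,0])

```text
t: 7.38
tcp_pos: [0.5914, -0.0851, 0.0773]
ee_rot: [0.184, 0.755, 0.583, -0.238]
contact_force: [1.1, 0.0, 0.9]
gripper_width: 0.502
```

Emit:
arm_command(targets=[-8.2,0,6,0,0,0,0,-8.2,0,6,0,0,0,0,-8.2,0,6,0,0,0,0,-8.2,0,6,0,0,0,0,0,0,0,0,0,0,0])

```text
t: 8.0
tcp_pos: [0.5822, -0.1239, 0.0769]
ee_rot: [0.184, 0.755, 0.583, -0.237]
contact_force: [3.7, 1.2, 4.3]
gripper_width: 0.501
```

```bash
python3 - <<'E'
from h import *
togo((-.142,.038,.075)); save('top','t2'); save('side','s2')
a=cv2.imread('pics/t2.png')[90:310,180:400];b=cv2.imread('pics/s2.png')[90:310,200:420]
cv2.imwrite('pics/m2.png',np.clip(cv2.resize(np.hstack([a,b]),(800,400),interpolation=2)*1.3,0,255))
E
```

```text
tcp cup [-171.6   40.5   76.9] F cup [-2.12  3.26  4.28]
shift tool mm [-23.3  -2.5  18.6][ WARN:0@2.880] global loadsave.cpp:1063 imwrite_ Unsupported depth image for selected encoder is fallbacked to CV_8U.
```

View pics/m2.png

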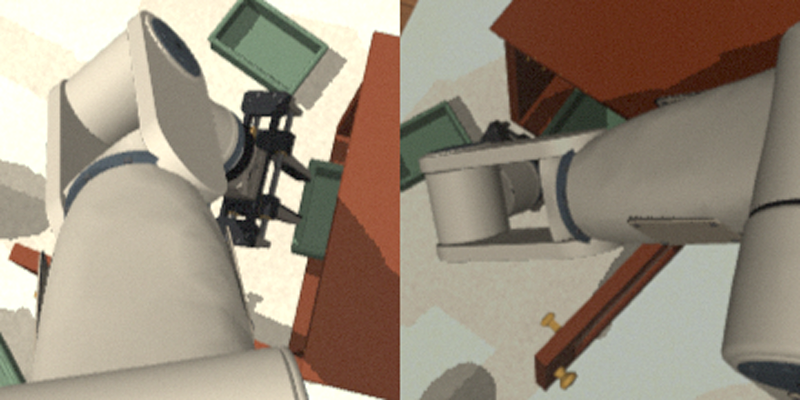

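```bash
python3 - <<'E'
from h import *
for p in [(351,178),(341.2,229)]: print((w2c(onz('top',*p,.1))*1000).round(1))
for p in [(333,174),(326,228)]: print('was',(w2c(onz('top',*p,.1))*1000).round(1))
im=cv2.imread('pics/t2.png');hsv=cv2.cvtColor(im,cv2.COLOR_BGR2HSV)
m=cv2.inRange(hsv,(60,40,20),(100,255,255))
for r in range(176,232,6):
    print(r,np.where(m[r,335:375])[0][[0,-1]]+335 if m[r,335:375].any() else None)
E
```

```text
[-180.8   93.2  100. ]
[-175.7  -30.3  100. ]
was [-224.1   92.3  100. ]
was [-210.2  -36.7  100. ]
176 None
182 [356 362]
188 [343 357]
194 [352 361]
200 [348 360]
206 [346 361]
212 [347 347]
218 [344 351]
224 [347 355]
230 [350 356]
```

Emit:
arm_command(targets=[-8.2,-0.5,5.8,0,0,0,0,-8.2,-0.5,5.8,0,0,0,0,-6,0,4.2,0,0,0,0,0,0,0,0,0,0,0])

```text
t: 8.6
tcp_pos: [0.574, -0.1496, 0.0767]
ee_rot: [0.184, 0.755, 0.583, -0.237]
contact_force: [2.2, 4.7, 7.4]
gripper_width: 0.499
```

```bash
python3 - <<'E'
from h import *
togo((-.30,.03,.075))
E
```

```text
tcp cup [-144.7   39.    76.7] F cup [-5.14  0.89  7.42]
shift tool mm [128.2  -8.9 -87.4]
```

Emit:
arm_command(targets=[33,0,-23,0,0,0,0,33,0,-23,0,0,0,0,16,0,-40,0,0,0,0,0,0,-50,0,0,0,0,0,0,-50,0,0,0,0,0,0,-50,0,0,0,0,0,0,0,0,0,0,0])

```text
t: 9.48
tcp_pos: [0.6255, 0.0479, 0.2248]
ee_rot: [0.184, 0.755, 0.583, -0.236]
contact_force: [0.4, -0.1, -0.0]
gripper_width: 0.497
```

```bash
python3 - <<'E'
from h import *
C=cam('wrist'); im=save('wrist','w3'); np.save('C3.npy',np.array([C[1],np.tile(C[2],(3,1))]))
togo((-.30,.03,.075))
for p in [(-.15,0,.045),(-.15,.152,.045),(-.15,-.152,.045),(-.15,0,0)]: print(p,proj('wrist',c2w(p),C).round())
b=cv2.imread('pics/w3.png')[40:240,140:420]; cv2.imwrite('pics/w3c.png',cv2.resize(b,(784,560),interpolation=2))
E
```

```text
tcp cup [-347.2   37.9  222.8] F cup [ 0.18 -0.04 -0.43]
shift tool mm [ 45.7  -8.  148.3]
(-0.15, 0, 0.045) [247. 211.]
(-0.15, 0.152, 0.045) [360. 211.]
(-0.15, -0.152, 0.045) [133. 211.]
(-0.15, 0, 0) [248. 186.]
```

View pics/w3c.png

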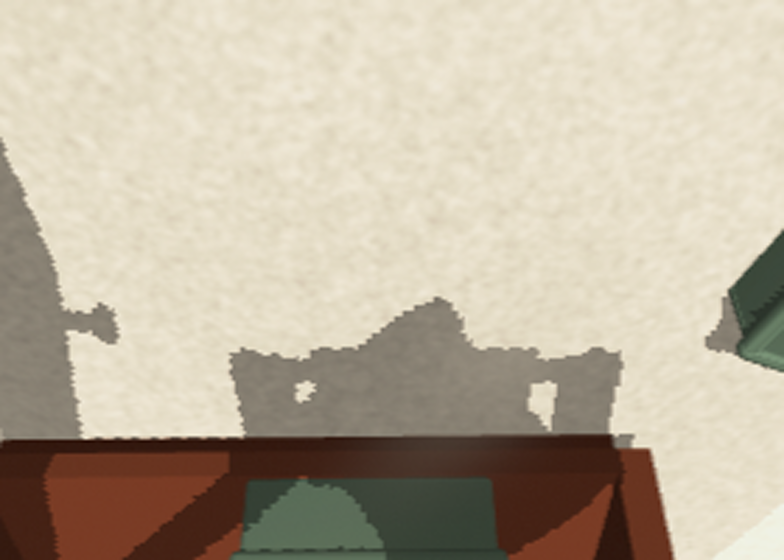

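```bash
python3 - <<'E'
from h import *
for n,p,z in [('wall bottom L',(140+246/2.8,40+480/2.8),.045),('wall bottom R',(140+492/2.8,40+478/2.8),.045),('rim bot',(140+370/2.8,40+549/2.8),.088),('floor edge',(140+150/2.8,40+454/2.8),.045),('lower edge ',(140+150/2.8,40+437/2.8),0),('lower edge r',(140+400/2.8,40+437/2.8),.045),('right front',(140+640/2.8,40+448/2.8),.0),('right front',(140+640/2.8,40+448/2.8),.045)]: print(n,(w2c(onz('wrist',*p,z))*1000).round(1))
b=cv2.imread('pics/w3.png')
print(b[190:245:1,195].tolist()); 
cv2.imwrite('pics/w3d.png',cv2.resize(b[185:265,100:400],(800,213*1),interpolation=2))
E
```

```text
wall bottom L [-149.   -26.4   45. ]
wall bottom R [-150.9   90.7   45. ]
rim bot [-154.8   33.    88. ]
floor edge [-168.7  -68.6   45. ]
lower edge  [-127.   -82.5    0. ]
lower edge r [-181.2   46.4   45. ]
right front [-118.6  174.8    0. ]
right front [-173.6  156.3   45. ]
[[199, 221, 229], [202, 223, 231], [205, 225, 234], [205, 225, 233], [204, 224, 232], [200, 222, 230], [89, 102, 114], [14, 24, 50], [15, 25, 51], [15, 25, 51], [15, 25, 52], [19, 31, 66], [31, 52, 105], [32, 52, 105], [32, 52, 105], [32, 52, 105], [32, 52, 105], [32, 52, 105], [32, 52, 105], [32, 52, 105], [36, 57, 115], [37, 60, 122], [36, 59, 122], [36, 59, 122], [36, 59, 122], [38, 60, 123], [37, 60, 122], [37, 60, 122], [36, 59, 122], [36, 59, 122], [36, 59, 122], [36, 59, 122], [37, 60, 122], [37, 59, 122], [37, 60, 122], [35, 59, 121], [37, 59, 122], [37, 60, 122], [37, 60, 123], [35, 58, 120], [21, 34, 69], [20, 34, 69], [21, 34, 69], [21, 34, 70], [21, 33, 69], [22, 35, 70], [22, 35, 70], [20, 33, 69], [20, 33, 69], [20, 33, 69], [20, 34, 69], [20, 33, 69], [21, 34, 69], [20, 33, 69], [21, 34, 70]]
```

View pics/w3.png

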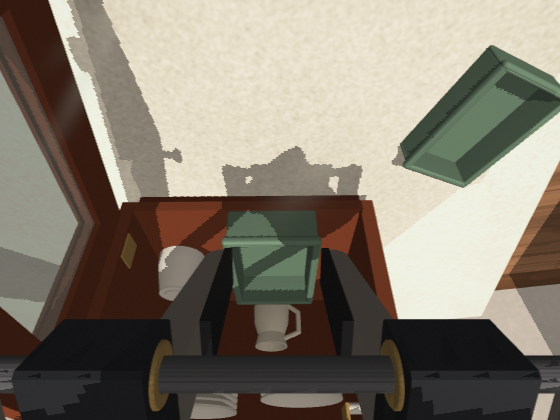

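Row 210 is the floor's front edge, and my frame predicted 211, so they agree. The dish is now square. Its wall bottom is at about -150 and its rim front at about -154 with the TCP at -145. It needs about 15 mm more.

Emit:
arm_command(targets=[0,0,50,0,0,0,0,0,0,50,0,0,0,0,0,0,50,0,0,0,0,16,0,40,0,0,0,0,-48,0,0,0,0,0,0,-16,0,23,0,0,0,0,0,0,0,0,0,0,0])

```text
t: 10.4
tcp_pos: [0.58, -0.1125, 0.0735]
ee_rot: [0.182, 0.755, 0.582, -0.24]
contact_force: [0.1, 0.5, 0.4]
gripper_width: 0.499
```

```bash
python3 - <<'E'
from h import *
togo((-.1295,.038,.077))
E
```

```text
tcp cup [-182.1   35.5   73.5] F cup [-0.5  -0.06  0.42]
shift tool mm [-45.1   2.6  27.4]
```

Emit:
arm_command(targets=[-8,0.4,5,0,0,0,0,-8,0.4,5,0,0,0,0,-8,0.4,5,0,0,0,0,-7,0.4,4,0,0,0,0,-7,0.4,4,0,0,0,0,-7,0.4,4.5,0,0,0,0,0,0,0,0,0,0,0,0,0,0,0,0,0,0])

```text
t: 11.4
tcp_pos: [0.5727, -0.162, 0.0789]
ee_rot: [0.184, 0.755, 0.583, -0.238]
contact_force: [2.0, 0.8, 1.7]
gripper_width: 0.502
```

```bash
python3 - <<'E'
from h import *
togo((-.1295,.038,.077))
E
```

```text
tcp cup [-132.4   40.9   78.9] F cup [-1.22  1.7   1.68]
shift tool mm [-1.4 -2.9  3.3]
```

Emit:
arm_command(targets=[33,0,-23,0,0,0,0,33,0,-23,0,0,0,0,33,0,-23,0,0,0,0,16,0,-40,0,0,0,0,0,0,-50,0,0,0,0,0,0,-50,0,0,0,0,0,0,-50,0,0,0,0,0,0,0,0,0,0,0])

```text
t: 12.4
tcp_pos: [0.6357, 0.0753, 0.2279]
ee_rot: [0.184, 0.755, 0.583, -0.235]
contact_force: [-0.3, -0.3, -1.1]
gripper_width: 0.498
```

```bash
python3 - <<'E'
from h import *
C=cam('wrist'); save('wrist','w4'); togo((-.30,.03,.075))
for x in(-.15,-.14,-.13): print(proj('wrist',c2w((x,.035,.045)),C).round(1),proj('wrist',c2w((x,.035,.1)),C).round(1))
b=cv2.imread('pics/w4.png'); u=int(proj('wrist',c2w((-.15,.035,.045)),C)[0]); 
cv2.imwrite('pics/w4c.png',cv2.resize(b[120:320,100:400],(798,532),interpolation=2))
E
```

```text
tcp cup [-376.1   40.8  225.8] F cup [ 0.86 -0.94 -1.72]
shift tool mm [ 23.7 -11.1 167.3]
[270.5 222. ] [270.3 255.9]
[270.6 226.1] [270.4 259.7]
[270.7 230. ] [270.4 263.4]
```

View pics/w4c.png

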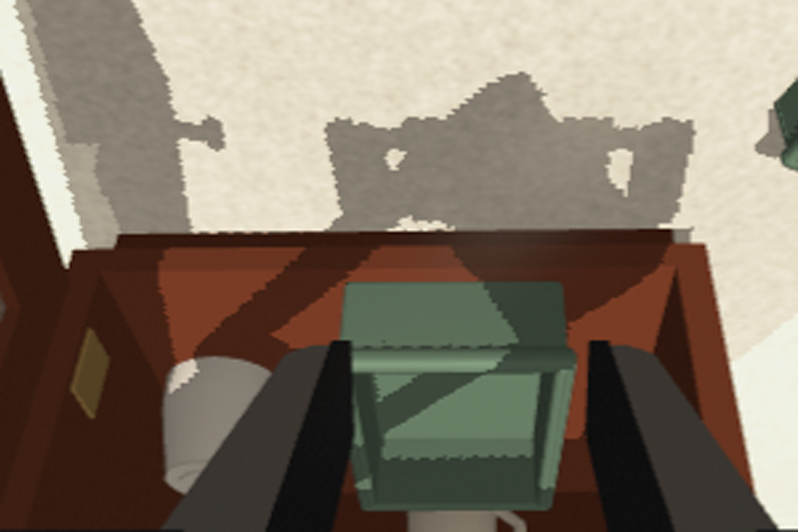

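The dish front is now at about -143.5 mm and square (floor edge at crop row 269, wall bottom at 283). I'll push 6 mm more for margin. The jug gap is about 20 mm.

Emit:
arm_command(targets=[0,0,50,0,0,0,0,0,0,50,0,0,0,0,0,0,50,0,0,0,0,-16,0,40,0,0,0,0,-33,0,23,0,0,0,0,-20,0,14,0,0,0,0,0,0,0,0,0,0,0])

```text
t: 13.32
tcp_pos: [0.5854, -0.1092, 0.0782]
ee_rot: [0.183, 0.756, 0.582, -0.238]
contact_force: [0.3, 0.6, -0.3]
gripper_width: 0.503
```

```bash
python3 - <<'E'
from h import *
togo((-.126,.038,.077))
E
```

```text
tcp cup [-186.6   39.8   78.2] F cup [-0.62  0.13 -0.27]
shift tool mm [-49.1  -1.7  35.8]
```

Emit:
arm_command(targets=[-9,-0.3,6.5,0,0,0,0,-9,-0.3,6.5,0,0,0,0,-8,-0.3,6,0,0,0,0,-8,-0.3,6,0,0,0,0,-8,-0.3,6,0,0,0,0,-7.5,0,5,0,0,0,0,0,0,0,0,0,0,0,0,0,0,0,0,0,0])

```text
t: 14.32
tcp_pos: [0.5696, -0.1665, 0.0774]
ee_rot: [0.183, 0.755, 0.583, -0.238]
contact_force: [0.1, 0.7, 0.4]
gripper_width: 0.5
```

```bash
python3 - <<'E'
from h import *
togo((-.126,.038,.077))
E
```

```text
tcp cup [-127.2   39.1   77.4] F cup [-0.71 -0.06  0.39]
shift tool mm [-0.8 -1.1  1.1]
```

Emit:
arm_command(targets=[33,0,-23,0,0,0,0,33,0,-23,0,0,0,0,33,0,-23,0,0,0,0,16,0,-40,0,0,0,0,0,0,-50,0,0,0,0,0,0,-50,0,0,0,0,0,0,-50,0,0,0,0,0,0,0,0,0,0,0])

```text
t: 15.32
tcp_pos: [0.6331, 0.0708, 0.2267]
ee_rot: [0.185, 0.755, 0.583, -0.235]
contact_force: [-0.1, -0.2, -0.6]
gripper_width: 0.497
```

```bash
python3 - <<'E'
from h import *
C=cam('wrist'); im=save('wrist','w5'); togo((-.30,.03,.075))
u=250
for x in(-.15,-.14,-.13): print(proj('wrist',c2w((x,.035,.045)),C).round(1))
b=cv2.cvtColor(cv2.imread('pics/w5.png'),cv2.COLOR_BGR2HSV)
m=cv2.inRange(b,(50,40,10),(100,255,255))
for u in range(240,310,10): print(u,np.where(m[150:330,u])[0][:1]+150)
side=[ (hinge) for hinge in [c2w((-.15,-.166,.292))]]
# wrist door target in cup frame
E
```

```text
tcp cup [-371.1   39.4  224.6] F cup [ 0.19 -0.44 -0.42]
shift tool mm [ 27.1  -9.8 163.5]
[271.4 220.6]
[271.4 224.8]
[271.5 228.8]
240 [228]
250 [228]
260 [228]
270 [228]
280 [228]
290 [228]
300 [228]
```

The dish is in: wall bottom at row 228, about -132.5, so the rim is at about -136.5, and it is square. Next is the door. I raise the tool, make it vertical, close the fingers and cross over the door to its outer side.

Emit:
arm_command(targets=[-32,0,-46,0,0,0,1,-32,0,-46,0,0,0,1,-32,0,-46,0,0,0,1,-32,0,-46,0,0,0,1,0,0,0,0,0.15,0,1,0,0,0,0,0.15,0,1,0,0,0,0,0.15,0,1,0,0,0,0,0.16,0,1])

```text
t: 16.38
tcp_pos: [0.631, 0.0683, 0.4465]
ee_rot: [-0.002, 0.792, 0.611, 0.001]
contact_force: [0.1, -0.6, 0.2]
gripper_width: 0.002
```

```bash
cat >> h.py <<'E'
def C(a,r=.29,gap=0.,z=.255):
    s=.010*abs(np.cos(a))+.018*abs(np.sin(a))+.02+gap
    return np.array([-.15-r*np.sin(a)-s*np.cos(a),-.166+r*np.cos(a)-s*np.sin(a),z])
E
python3 - <<'E'
from h import *
togo(C(1.29,gap=.035,z=.44)); togo(C(1.29,gap=.035)); save('wrist','w6')
E
```

```text
tcp cup [-369.9   38.9  446.5] F cup [0.52 0.23 0.24]
shift tool mm [  79.1 -196.7    7.1]
tcp cup [-369.9   38.9  446.5] F cup [0.52 0.23 0.24]
shift tool mm [  78.4 -196.4  192.1]
```

Emit:
arm_command(targets=[16,-39,0,0,0,0,1,16,-39,0,0,0,0,1,16,-39,0,0,0,0,1,16,-39,0,0,0,0,1,15,-40,0,0,0,0,1,0,0,0,0,0,0,1])

```text
t: 17.18
tcp_pos: [0.4597, 0.1953, 0.4468]
ee_rot: [-0.0, 0.791, 0.612, -0.001]
contact_force: [1.2, -0.2, 0.5]
gripper_width: 0.006
```

Emit:
arm_command(targets=[0,0,45,0,0,0,1,0,0,45,0,0,0,1,0,0,40,0,0,0,1,0,0,30,0,0,0,1,0,0,30,0,0,0,1,0,0,0,0,0,0,1])

```text
t: 17.92
tcp_pos: [0.4606, 0.1932, 0.2551]
ee_rot: [-0.0, 0.792, 0.611, -0.003]
contact_force: [0.7, 0.2, -0.0]
gripper_width: 0.001
```

```bash
python3 - <<'E'
from h import *
p0=None
togo(C(1.29))
o=arm.get_obs()['ee_rot'];M=R.from_quat([o[1],o[2],o[3],o[0]]).as_matrix()
prev=w2c(arm.get_obs()['tcp_pos'])
L=[1.29]+list(np.arange(1.2,.0,-.1))+[.05,.03,.01,0.,-.01]
for a in L:
    c=C(a); print(round(a,2),(M.T@A.T@(c-prev)*1000).round(1)); prev=c
E
```

```text
tcp cup [-447.4 -157.5  255.1] F cup [-0.37  0.6  -0.01]
shift tool mm [-8.  33.5 -0. ]
1.29 [-7.7 33.4 -0. ]
1.2 [-4.8 25.6 -0.1]
1.1 [-8.1 27.9 -0.1]
1.0 [-10.9  27.2  -0.1]
0.9 [-13.7  26.1  -0. ]
0.8 [-16.4  24.7  -0. ]
0.7 [-19.   23.1  -0. ]
0.6 [-21.4  21.1   0. ]
0.5 [-23.6  18.9   0. ]
0.4 [-25.6  16.4   0. ]
0.3 [-27.3  13.7   0.1]
0.2 [-28.7  10.9   0.1]
0.1 [-29.8   7.8   0.1]
0.05 [-15.2   2.7   0.1]
0.03 [-6.1  0.9  0. ]
0.01 [-6.1  0.7  0. ]
0.0 [-3.1  0.3  0. ]
-0.01 [-2.7  0.3  0. ]
```

Emit:
arm_command(targets=[-3,11,0,0,0,0,1,-3,11,0,0,0,0,1,-2,11,0,0,0,0,1,-2.5,13,0,0,0,0,1,-2.5,13,0,0,0,0,1,-4,14,0,0,0,0,1,-4,14,0,0,0,0,1,0,0,0,0,0,0,1])

```text
t: 18.92
tcp_pos: [0.5415, 0.1519, 0.2578]
ee_rot: [0.0, 0.792, 0.611, 0.0]
contact_force: [0.6, 0.2, 0.7]
gripper_width: 0.005
```

```bash
python3 - <<'E'
from h import *
togo(C(1.1)); save('top','t3')
b=cv2.imread('pics/t3.png'); cv2.imwrite('pics/t3c.png',cv2.resize(b[80:330,150:430],(672,600),interpolation=2))
E
```

```text
tcp cup [-428.   -68.8  257.8] F cup [-0.35  0.57  0.7 ]
shift tool mm [-1.4 -1.7  2.8]
```

View pics/t3c.png

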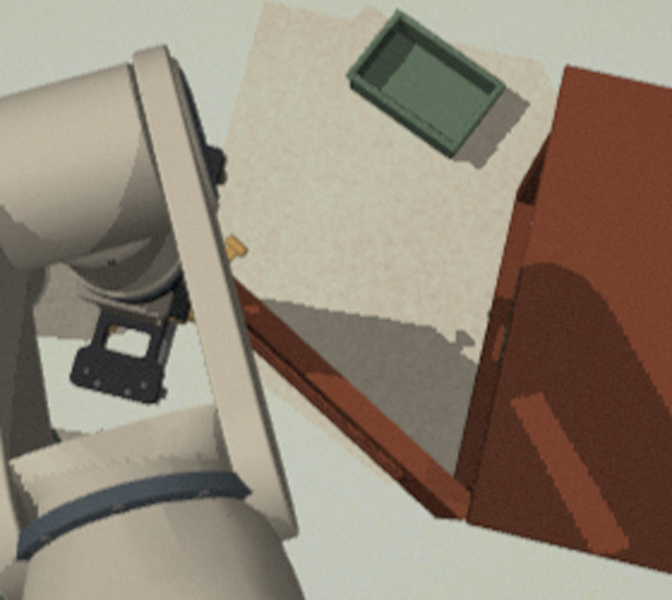

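The door is turning with the fingers and the dish is clear inside. I continue closing.

Emit:
arm_command(targets=[-5.5,13.5,0,0,0,0,1,-5.5,13.5,0,0,0,0,1,-7,13,0,0,0,0,1,-7,13,0,0,0,0,1,-8,12.5,0,0,0,0,1,-8,12.5,0,0,0,0,1,-9.5,11.5,0,0,0,0,1,-9.5,11.5,0,0,0,0,1])

```text
t: 19.98
tcp_pos: [0.6236, 0.068, 0.2579]
ee_rot: [-0.0, 0.792, 0.611, -0.0]
contact_force: [-0.5, -0.8, 0.4]
gripper_width: 0.005
```

Emit:
arm_command(targets=[-11,10.5,0,0,0,0,1,-11,10.5,0,0,0,0,1,-12,9.5,0,0,0,0,1,-12,9.5,0,0,0,0,1,-13,8,0,0,0,0,1,-13,8,0,0,0,0,1,0,0,0,0,0,0,1])

```text
t: 20.85
tcp_pos: [0.6593, -0.0162, 0.2579]
ee_rot: [0.0, 0.792, 0.611, -0.0]
contact_force: [-0.5, 0.1, 0.0]
gripper_width: 0.005
```

```bash
python3 - <<'E'
from h import *
togo(C(.4));togo(C(.1))
E
```

```text
tcp cup [-295.3   87.7  257.9] F cup [ 0.03 -0.49  0.05]
shift tool mm [ 0.8 -0.8  2.9]
tcp cup [-295.3   87.7  257.9] F cup [ 0.03 -0.49  0.05]
shift tool mm [-84.9  31.7   2.9]
```

Emit:
arm_command(targets=[-13.5,6.5,0,0,0,0,1,-13.5,6.5,0,0,0,0,1,-14,5.5,0,0,0,0,1,-14,5,0,0,0,0,1,-10,3.5,0,0,0,0,1,-10,2.5,0,0,0,0,1,-10,2,0,0,0,0,1,0,0,0,0,0,0,1])

```text
t: 21.85
tcp_pos: [0.6679, -0.1059, 0.2579]
ee_rot: [0.0, 0.792, 0.611, -0.0]
contact_force: [1.1, 0.4, 0.1]
gripper_width: 0.005
```

Emit:
arm_command(targets=[-5,1,0,0,0,0,1,-5,1,0,0,0,0,1,-5,1,0,0,0,0,1,-4,0.5,0,0,0,0,1,0,0,0,0,0,0,1])

```text
t: 22.48
tcp_pos: [0.6665, -0.1248, 0.2579]
ee_rot: [0.0, 0.792, 0.611, -0.0]
contact_force: [-0.4, 0.5, 0.7]
gripper_width: 0.003
```

```bash
python3 - <<'E'
from h import *
togo(C(0.))
E
```

```text
tcp cup [-192.1  122.2  257.9] F cup [-0.33 -0.55  0.69]
shift tool mm [-12.2   1.7   2.9]
```

Emit:
arm_command(targets=[-3,0.3,0,0,0,0,1,-3,0.3,0,0,0,0,1,0,0,0,0,0,0,1])

```text
t: 22.85
tcp_pos: [0.6656, -0.1306, 0.258]
ee_rot: [0.0, 0.792, 0.611, -0.0]
contact_force: [0.0, 0.7, -1.0]
gripper_width: 0.009
```

Emit:
arm_command(targets=[-3,0.3,0,0,0,0,1,-3,0.3,0,0,0,0,1,0,0,0,0,0,0,1])

```text
t: 23.22
tcp_pos: [0.6652, -0.1325, 0.258]
ee_rot: [-0.002, 0.791, 0.611, 0.002]
contact_force: [2.1, 14.7, 1.2]
gripper_width: 0.006
```

Emit:
arm_command(targets=[-3,0,0,0,0,0,1,0,0,0,0,0,0,1])

```text
t: 23.48
tcp_pos: [0.6652, -0.1327, 0.258]
ee_rot: [-0.004, 0.791, 0.612, 0.004]
contact_force: [4.2, 22.6, 0.9]
gripper_width: 0.007
```

```bash
python3 - <<'E'
from h import *
togo(C(0.))
E
```

```text
tcp cup [-184.2  122.9  258. ] F cup [-22.9   -1.71   0.88]
shift tool mm [-4.3  1.   3. ]
```

A hard stop at 23 N, well above the catch's roughly 7 N, so the door is probably seated. I back off and check.

Emit:
arm_command(targets=[10,0,0,0,0,0,1,30,0,0,0,0,0,1,50,0,0,0,0,0,1,50,0,-10,0,0,0,1,20,0,-50,0,0,0,1,0,0,-50,0,0,0,1,0,0,0,0,0,0,1])

```text
t: 24.35
tcp_pos: [0.7064, 0.0157, 0.3731]
ee_rot: [0.003, 0.791, 0.611, 0.003]
contact_force: [0.3, -0.1, -0.2]
gripper_width: 0.002
```

```bash
python3 - <<'E'
from h import *
togo(C(0.)); T=cam('top');W=cam('wrist')
im=cv2.imread('pics/t3.png')
save('wrist','w7');save('side','s7')
for x in(-.17,-.15): print([proj('wrist',c2w((x,y,.292)),W).round().tolist() for y in(-.166,.166)],[proj('side',c2w((x,y,.292))).round().tolist() for y in(-.166,.166)])
b=np.hstack([cv2.imread('pics/w7.png'),cv2.imread('pics/s7.png')[0:420,200:480]]); cv2.imwrite('pics/m7.png',cv2.resize(b,(800,400)))
E
```

```text
tcp cup [-338.1  125.1  373.1] F cup [-0.01  0.34 -0.2 ]
shift tool mm [-158.5   -2.3  117.8]
[[-34.0, 378.0], [319.0, 377.0]] [[365.0, 192.0], [254.0, 118.0]]
[[-29.0, 395.0], [318.0, 394.0]] [[370.0, 185.0], [259.0, 112.0]]
```

View pics/m7.png

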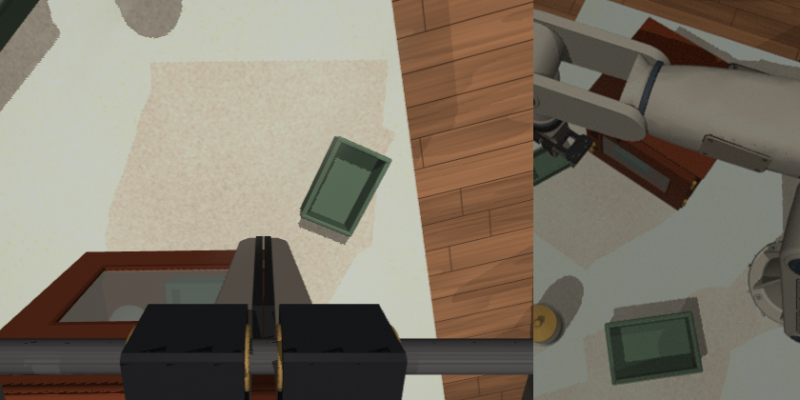

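Both views show the door closed against the cupboard front. For a numeric check of the angle, I move to the earlier overview pose and fit the door's bottom edge.

Emit:
arm_command(targets=[0,-32,-22,0,-0.12,0,1,0,-32,-22,0,-0.12,0,1,0,-32,-22,0,-0.12,0,1,0,-30,-10,0,-0.12,0,1,0,0,0,0,-0.13,0,1,0,0,0,0,0,0,1])

```text
t: 25.2
tcp_pos: [0.585, 0.0598, 0.439]
ee_rot: [0.183, 0.753, 0.584, -0.24]
contact_force: [0.1, 0.5, -0.7]
gripper_width: 0.005
```

```bash
python3 - <<'E'
from h import *
W=cam('wrist'); save('wrist','w8'); togo(C(0.))
print([proj('wrist',c2w((-.17,y,.052)),W).round().tolist() for y in(-.166,.166)])
h=cv2.cvtColor(cv2.imread('pics/w8.png'),cv2.COLOR_BGR2HSV)
m=((h[...,0]<14)|(h[...,0]>172))&(h[...,1]>130)
P=[]
u0,v0=proj('wrist',c2w((-.17,-.15,.052)),W);u1,_=proj('wrist',c2w((-.17,.155,.052)),W)
for u in range(int(u0),int(u1),6):
    r=np.where(m[int(v0)-40:int(v0)+60,u])[0]
    if len(r): P.append((u,r[0]+int(v0)-40))
print(P)
Q=np.array([w2c(onz('wrist',u,v,.052,W))*1000 for u,v in P]); k=np.polyfit(Q[:,1],Q[:,0],1); print('slope rad',k[0],'x at y=0',k[1],'resid',np.std(Q[:,0]-np.polyval(k,Q[:,1])))
E
```

```text
tcp cup [-349.3   -2.9  440.1] F cup [0.73 0.5  0.17]
shift tool mm [-33.2 127.2 248.6]
[[179.0, 103.0], [380.0, 104.0]]
[(188, np.int64(103)), (194, np.int64(103)), (200, np.int64(103)), (206, np.int64(103)), (212, np.int64(103)), (218, np.int64(103)), (224, np.int64(103)), (230, np.int64(103)), (236, np.int64(103)), (242, np.int64(103)), (248, np.int64(103)), (254, np.int64(102)), (260, np.int64(102)), (266, np.int64(102)), (272, np.int64(102)), (278, np.int64(102)), (284, np.int64(102)), (290, np.int64(102)), (296, np.int64(102)), (302, np.int64(102)), (308, np.int64(102)), (314, np.int64(102)), (320, np.int64(102)), (326, np.int64(102)), (332, np.int64(102)), (338, np.int64(102)), (344, np.int64(102)), (350, np.int64(102)), (356, np.int64(147)), (362, np.int64(137)), (368, np.int64(139))]
slope rad 0.1334422318098727 x at y=0 -163.63419385329075 resid 21.35643261824595
```

```bash
python3 - <<'E'
from h import *
W=cam('wrist'); g=cv2.cvtColor(cv2.imread('pics/w8.png'),cv2.COLOR_BGR2HSV); im=cv2.imread('pics/w8.png').astype(float)
h=g; m=((h[...,0]<14)|(h[...,0]>172))&(h[...,1]>130)
for r in (102,104,108,115,125,140,160,180,200,215): 
    w=np.where(m[r])[0]; w=w[(w>100)&(w<480)]; print(r,w[0],w[-1])
def sub(u,lo,hi):
    c=cv2.GaussianBlur(im[:,:,1],(3,3),0)[lo:hi,u]; d=np.abs(np.diff(c)); i=d.argmax(); i=min(max(i,1),len(d)-2); a,b,e=d[i-1:i+2]; return lo+i+.5+.5*(a-e)/(a-2*b+e+1e-9)
us=range(190,350,4); v=[sub(u,94,110) for u in us]; k=np.polyfit(us,v,1); print('bottom edge px',k, np.std(np.array(v)-np.polyval(k,us)))
for y in(-.166,.166): 
  for z,x in((.052,-.17),(.292,-.17),(.31,-.162),(.33,-.162)): print(y,z,x,proj('wrist',c2w((x,y,z)),W).round(1))
for u in (200,330,345): print(u,[int(x) for x in im[96:260:2,u,2]])
E
```

```text
102 254 352
104 179 351
108 178 349
115 176 343
125 172 324
140 169 389
160 163 395
180 157 401
200 151 406
215 147 411
bottom edge px [-3.35208614e-03  1.02435575e+02] 0.07511616887863011
-0.166 0.052 -0.17 [178.4 102.9]
-0.166 0.292 -0.17 [145.2 220.5]
-0.166 0.31 -0.162 [143.7 236.1]
-0.166 0.33 -0.162 [139.9 250.1]
0.166 0.052 -0.17 [379.1 103.9]
0.166 0.292 -0.17 [412.3 221.8]
0.166 0.31 -0.162 [413.7 237.5]
0.166 0.33 -0.162 [417.6 251.6]
200 [232, 234, 233, 138, 104, 105, 104, 104, 105, 105, 104, 105, 105, 106, 104, 105, 105, 105, 104, 105, 101, 100, 95, 90, 86, 85, 86, 85, 86, 85, 83, 76, 78, 78, 83, 86, 107, 118, 119, 118, 119, 119, 118, 118, 119, 94, 85, 104, 106, 105, 104, 105, 105, 105, 105, 92, 62, 62, 61, 62, 61, 61, 67, 68, 69, 68, 68, 104, 105, 105, 80, 62, 67, 101, 111, 119, 154, 144, 145, 145, 145, 144]
330 [228, 225, 226, 106, 106, 106, 106, 107, 107, 108, 107, 107, 99, 95, 105, 127, 128, 128, 122, 121, 125, 127, 124, 118, 118, 118, 119, 120, 120, 120, 121, 121, 121, 121, 120, 119, 120, 119, 121, 120, 121, 122, 122, 122, 124, 56, 55, 64, 65, 64, 64, 63, 63, 62, 62, 63, 62, 62, 63, 63, 62, 62, 69, 69, 69, 69, 68, 62, 62, 62, 61, 62, 53, 61, 66, 72, 78, 79, 88, 87, 88, 140]
345 [227, 226, 225, 110, 111, 111, 112, 113, 113, 114, 115, 115, 105, 106, 108, 148, 132, 131, 131, 130, 130, 129, 129, 128, 128, 127, 127, 126, 126, 126, 125, 125, 125, 125, 124, 125, 125, 125, 125, 124, 125, 125, 125, 125, 125, 51, 52, 63, 62, 62, 63, 61, 61, 62, 62, 62, 61, 61, 62, 62, 62, 61, 68, 69, 69, 69, 68, 62, 62, 62, 62, 62, 53, 60, 67, 71, 77, 79, 141, 140, 140, 139]
```

```bash
python3 - <<'E'
from h import *
W=cam('wrist'); im=cv2.imread('pics/w8.png')
for x,z in((-.17,.292),(-.15,.292),(-.15,.31),(-.162,.31),(-.162,.33)): print(x,z,[proj('wrist',c2w((x,y,z)),W)[1].round(1) for y in(-.15,.15)])
for u in (160,190,220,330,350,370,385,400): print(u,im[214:258,u,2].tolist())
E
```

```text
-0.17 0.292 [np.float64(220.5), np.float64(221.7)]
-0.15 0.292 [np.float64(229.6), np.float64(230.8)]
-0.15 0.31 [np.float64(241.5), np.float64(242.7)]
-0.162 0.31 [np.float64(236.2), np.float64(237.4)]
-0.162 0.33 [np.float64(250.2), np.float64(251.5)]
160 [104, 105, 105, 105, 105, 106, 117, 121, 121, 121, 121, 121, 121, 121, 120, 108, 93, 92, 62, 61, 62, 62, 62, 62, 62, 58, 52, 59, 61, 64, 66, 69, 71, 51, 76, 74, 79, 93, 93, 93, 93, 93, 93, 94]
190 [62, 62, 62, 62, 62, 63, 67, 68, 68, 68, 69, 69, 69, 68, 68, 59, 62, 61, 62, 62, 61, 62, 61, 62, 61, 58, 66, 91, 100, 111, 121, 130, 137, 68, 155, 141, 144, 145, 143, 93, 93, 92, 92, 93]
220 [62, 62, 61, 62, 65, 105, 117, 121, 121, 121, 121, 121, 121, 122, 120, 83, 105, 105, 105, 105, 105, 105, 103, 62, 62, 58, 67, 91, 101, 111, 122, 128, 72, 62, 155, 142, 144, 144, 144, 144, 144, 144, 144, 144]
330 [63, 62, 62, 61, 62, 63, 69, 69, 69, 68, 69, 68, 69, 68, 68, 61, 62, 61, 62, 62, 62, 62, 61, 62, 62, 58, 53, 59, 61, 64, 66, 70, 72, 52, 78, 74, 79, 88, 88, 88, 87, 88, 88, 91]
350 [62, 62, 61, 61, 62, 62, 69, 69, 68, 69, 69, 68, 68, 68, 68, 59, 61, 62, 63, 62, 62, 62, 62, 62, 61, 58, 52, 59, 61, 64, 67, 70, 71, 62, 156, 106, 143, 140, 139, 139, 139, 139, 139, 140]
370 [105, 105, 105, 105, 104, 105, 120, 121, 122, 121, 121, 121, 122, 121, 121, 118, 105, 105, 105, 105, 105, 105, 103, 62, 62, 59, 69, 93, 102, 112, 120, 95, 100, 69, 158, 142, 144, 139, 139, 139, 139, 139, 138, 138]
385 [105, 105, 105, 105, 105, 106, 121, 121, 121, 121, 121, 121, 121, 121, 119, 94, 104, 104, 105, 104, 105, 105, 103, 61, 62, 58, 70, 93, 101, 112, 119, 70, 71, 62, 157, 142, 144, 139, 138, 138, 138, 138, 139, 138]
400 [104, 105, 105, 105, 104, 106, 120, 121, 121, 121, 121, 121, 121, 121, 120, 108, 105, 105, 104, 105, 105, 105, 104, 91, 61, 58, 69, 93, 101, 112, 122, 127, 72, 68, 158, 141, 144, 138, 138, 138, 137, 137, 137, 137]
```

The door's top outer edge (row ~220) and its inner edge against the carcass (row ~229) run parallel to the cornice lines to within about 0.3 px across the full width. No gap opens at the free edge, so it is shut to within about 0.003 rad. The arm is clear, so I hand in.

```bash
python3 -c "
from h import *
o=arm.get_obs();print(o['t'],o['contact_force'],abs(o['qd']).max());print(arm.finish_job())"
```

```text
25.25 [ 0.295959   -0.83083503  0.17463413] 0.032196952559157506
the job is handed in; nothing more can be done
None
```

I pushed the dish fully into the cupboard, closed the glass door onto its catch, and handed the job in at 25 s with the arm clear of everything. No verdict is reported.

- **Dish:** I pushed it in with the two half-open fingers in three steps, and it ended up square. The last wrist picture put its front edge at about -137 mm, against the -148 mm needed. Going by the given 25 mm clearance, I estimate about 14 mm of gap to the jug.
- **Door:** I swung it shut slowly from outside, at no more than about 0.13 m/s at the free edge. It met a firm stop at 23 N, which is well above what the catch resists with. In the last picture its top edge ran parallel to the cornice to within about 0.3 px, roughly 0.003 rad, with no gap at the free edge.
- **Checks that disagreed:**
  - The stop came about 4 mm before my computed point.
  - The door's bottom edge looked about 0.012 rad off against my cupboard frame. The cupboard's own edges showed a similar offset, so I put it down to my frame rather than an ajar door.
- **Not checked:** I did not measure the jug and cups again at the end. They looked undisturbed in the pictures taken during the pushes, and no contact forces suggested otherwise. The jar was never approached.

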